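# Fill the bakery's topping-jar crate from the sloped rack

### The job

Take the two red-capped jars that lean in the sloped rack and stand them upright in the two empty cells of the blue divided crate, one per cell, so that the crate is full. The packing pads in the cells differ in thickness, so lower each jar gently until you feel it stand on its pad, then let go: never drop it or press it down hard, and leave the white-capped jars, the oil bottle and the timer where they are.

Things in the scene. Friction and masses are not known exactly. Their poses are not given: they have to be found in the camera images.
- jar_a: amber jar, round body 60 mm diameter up to 70 mm high, shoulder narrowing above it, red cap 48 mm diameter from 84 to 110 mm; 110 mm tall, 0.2 to 0.4 kg; origin: centre of its underside, z along its axis towards the cap; starts leaning in one pocket of the rack, 0.6 rad (34 degrees) from vertical
- jar_b: amber jar, round body 60 mm diameter up to 70 mm high, shoulder narrowing above it, red cap 48 mm diameter from 84 to 110 mm; 110 mm tall, 0.2 to 0.4 kg; origin: centre of its underside, z along its axis towards the cap; starts leaning in the other pocket of the rack, 0.6 rad (34 degrees) from vertical
- rack: plywood rack fixed to the bench, base 150 x 200 mm; origin: centre of the base. Two pockets at y -55.5 and +55.5 mm, floor centre 50 mm up, 64 mm square inside, leaning 0.6 rad towards its -x (the robot); walls along the jar axis 60 mm (-x side), 45 mm (sides), 36 mm (behind). The upper 50 mm of a jar stand free; it comes out along its own leaning axis
- crate: blue crate fixed to the bench, 180 x 180 x 70 mm, 2 x 2 cells 78 mm square inside, pitch 82 mm; origin: centre of the underside, x, y along its walls. A cork pad covers each cell: in the empty cells its top lies 6 to 24 mm above the bench, different in each and not reported: feel for it. Two cells, not always the same, already hold white-capped jars
- cell0 (a point):  centre of one of the four cells on the crate's bottom board, 5 mm above the bench; the pad's top lies between 1 and 19 mm above this point
- cell1 (a point):  centre of one of the four cells on the crate's bottom board, 5 mm above the bench; the pad's top lies between 1 and 19 mm above this point
- cell2 (a point):  centre of one of the four cells on the crate's bottom board, 5 mm above the bench; the pad's top lies between 1 and 19 mm above this point
- cell3 (a point):  centre of one of the four cells on the crate's bottom board, 5 mm above the bench; the pad's top lies between 1 and 19 mm above this point
- jar_c: amber jar, round body 60 mm diameter up to 70 mm high, shoulder narrowing above it, white cap 48 mm diameter from 84 to 110 mm; 110 mm tall, 0.2 to 0.4 kg; origin: centre of its underside, z along its axis towards the cap; a bystander standing upright in one cell on a pad 24.5 mm above the bench
- jar_d: amber jar, round body 60 mm diameter up to 70 mm high, shoulder narrowing above it, white cap 48 mm diameter from 84 to 110 mm; 110 mm tall, 0.2 to 0.4 kg; origin: centre of its underside, z along its axis towards the cap; a bystander standing upright in another cell on a pad 24.5 mm above the bench
- oil: green oil bottle, 60 mm diameter, 190 mm tall, standing on the bench beyond crate and rack; bystander; origin: centre of its underside
- timer: white round kitchen timer with a red dial, 56 mm diameter, 41 mm tall, on the bench nearer the robot; bystander; origin: centre of its underside

How it is judged:
By the outcome, as a careful person would: the job done as asked, in the order asked, and still so for the second after the job is handed in, with the robot touching nothing.
It also fails if it takes over 64 s, if anything falls off the work surface, if the arm or the gripper's body presses on something with over 40 N, if the wrist force passes 120 N, or if a joint passes its speed limit or range.

### The arm

A 6-joint arm with a two-finger parallel gripper is mounted at the origin on the work surface. World frame = base frame: x ahead of the robot, y to its left, z up, the work surface at z = 0. Lengths are in mm, angles in rad, forces in N, time in s.
With the tool pointing down it reaches from about 350 to 775 mm from the base axis. Payload 7.3 kg.
Tool frame: the origin (TCP) lies at the very end of the fingers, on their centre line; the grasp point (between the pads) lies 19 mm behind it; z points along the fingers, y is the line along which they close (so a half turn about z gives the same grasp; the last joint's range is limited). The gripper opens to 92 mm and grips with 3 to 60 N. Pads are 19 mm wide; open, the fingers measure 130 mm over their backs; the gripper's body (75 mm by 190 mm) begins 47 mm behind the grasp point.
Start: joints at [-1.304, 0.342, 1.524, -0, 1.275, -0.146], TCP at [210.641, -480.911, 226.741] pointing down, gripper open.
Joint ranges: [-2.53, 2.53], [-0.77, 2.02], [0.04, 2.7], [-1, 4.14], [0.28, 2.66], [-3.11, 3.11]. Speed limits (rad/s): [2.57, 2.57, 3.14, 3.14, 3.14, 3.14].

### API

Orientations are given as [roll, pitch, yaw] about the fixed x, y, z axes, in that order (R = Rz(yaw) Ry(pitch) Rx(roll)).
In Python, from plant import get_obs, optics, ticket, finder gives the robot as it stands.
- The arm moves only by the tool send_rows, never from a script. Its arguments are lists of equal length, an entry for each row: "offset": the shift along the tool's x, y, z scaled (see below), a list of three; "delta_rot": the turn, a rotation vector about the tool's x, y, z scaled (see below), a list of three. In form: {"offset": [[dx, dy, dz], ...], "delta_rot": [[rx, ry, rz], ...]}. A call has 1 to 8 rows; each row is the pose to reach, as a shift and turn from the pose commanded when the call began, along the tool's axes at that moment, turning the shorter way round; what a row does not reach only later rows make up. The controller multiplies each number of a shift by 120 mm and each number of a turn by 360 degrees. A row lasts 1/8 s, in which the tool goes at most 62.5 mm and 10.7 degrees, less where a joint would pass 70% of its speed; a pose out of reach is approached as far as the arm can. A call with a number of a shift or a turn outside -1 to 1 is refused whole. A call with a gripper value outside its range is refused whole. "grip" is the opening, from 0 (shut) to 1 (fully open), set as the call begins (left out, the last holds). The fingers move at their own pace and stop on an object; the grip force is fixed at half the most. Time passes only in rows, so rows that repeat a pose let the fingers close. It gives the time, the measured TCP pose, the force, the opening and the grip force at its end, in the units of the state.
- get_obs(): the state, without advancing time (a new reading comes with each control period).
- optics.capture(name): name is "side" or "top" or "wrist"; returns the picture (400x640x3 uint8, red, green, blue); there is no depth.
- optics.get_calibration(name): a dict with "fx", "fy", "cx", "cy" (pixels), "world_from_camera" (4x4, takes a point from camera to world coordinates). Camera axes: x right, y down, z forward; pixel columns grow to the right and rows downward; lengths in mm; the calibration is good to about 2 mm. A picture is of the moment at which its call begins: read the wrist's pose just before it. get_calibration takes no time and is no camera call; for the wrist camera it gives the pose at the moment of the call.
- ticket.close_job(): hands the job in; it is judged then, once.
Trained networks look in the newest picture that a camera, given by its name, has taken for a name from the list of things; names that differ only in an ending like _2 or _b are one class to them, and where a whole thing is asked for, a point or a joint stands for the part that bears it (a point fixed in the world has none). Each returns a list of dicts, best first, with "confidence" (0 to 1); they miss things now and then, are a little off and sometimes report something else, mostly with a low value. They report only what shows in the picture. A call takes as long as a camera call.
- finder.boxes_of(target, camera): "box" ([left, top, right, bottom] in pixels, round what is visible of it).
- finder.silhouettes(target, camera): "region" (400x640 bool, what is visible of it) and "box" ([left, top, right, bottom] in pixels, round what is visible of it).
- finder.pinpoint(target, camera): "uv" ([column, row] in pixels: a listed point, or the origin of a listed thing).
The state is a dict: "time": time; "joint_positions": joint angles; "dq": joint speeds; "tau": joint torques, N m; "tool_pos": TCP position; "tcp_rot": TCP orientation; "contact_force": force on the tool from outside, world axes, zero at the start; "moment": the same for the moment, N m; "grip_width": finger opening in mm; "finger_force": force on a finger pad.
Only numpy, scipy, OpenCV 4.12 (cv2) and the standard library are available. Lean on these libraries where they do the work, as an engineer would, in place of code of your own. Each camera call takes 0.05 s, during which the arm holds its last target. There are 200 camera calls.

## Working session

There is one attempt and no reset: what is moved stays moved. The work goes in short steps, Python scripts to look and compute and a tool call to move; the robot and the scene stay as the last step left them, time stands still between calls to the robot, and variables do not carry over. Pictures are saved under pics/ and viewed, at most 10 in all, crops included, and the job is handed in when it is done.

Besides the shell and the picture viewer there is one more tool, called after "Emit:" by a JSON object that holds its "name" and its "arguments". send_rows: Moves the arm, as the interface text tells. Its arguments: {"type":"object","properties":{"offset":{"type":"array"},"delta_rot":{"type":"array"},"grip":{"type":"number"}},"required":["offset","delta_rot"]}

```bash
mkdir -p pics; ls; cat > h.py <<'E'
import numpy as np, cv2
from scipy.spatial.transform import Rotation as R
from plant import get_obs, optics, ticket, finder
def ray(cam,uv,cal=None):
    c=cal or optics.get_calibration(cam); T=np.array(c["world_from_camera"])
    d=T[:3,:3]@np.array([(uv[0]-c["cx"])/c["fx"],(uv[1]-c["cy"])/c["fy"],1]); return T[:3,3],d/np.linalg.norm(d)
def proj(cam,p,cal=None):
    c=cal or optics.get_calibration(cam); T=np.linalg.inv(np.array(c["world_from_camera"])); q=T[:3,:3]@np.array(p,float)+T[:3,3]
    return np.array([c["fx"]*q[0]/q[2]+c["cx"],c["fy"]*q[1]/q[2]+c["cy"]])
def tri(rs):
    A=0;b=0
    for o,d in rs:
        P=np.eye(3)-np.outer(d,d);A=A+P;b=b+P@o
    x=np.linalg.solve(A,b); return x,[float(np.linalg.norm(np.cross(x-o,d))) for o,d in rs]
def plane(r,z): return r[0]+r[1]*(z-r[0][2])/r[1][2]
def cur():
    o=get_obs(); return np.array(o["tool_pos"]),R.from_euler('xyz',o["tcp_rot"])
def delta(p,Rt,p0=None,R0=None):
    if p0 is None: p0,R0=cur()
    return np.round(R0.inv().apply(np.array(p)-p0)/120,4),np.round((R0.inv()*Rt).as_rotvec()/(2*np.pi),4)
E
python3 - <<'E'
from h import *
o=get_obs(); print({k:np.round(v,3) for k,v in o.items()})
np.set_printoptions(precision=2,suppress=True)
ims=[]
for c in ("side","top"):
    im=optics.capture(c); cv2.imwrite(f"pics/{c}0.png",im[:,:,::-1]); 
    print(c,optics.get_calibration(c))
    for t in ("jar_a","jar_c","rack","crate","cell0","cell1","cell2","cell3","oil","timer"):
        print(c,t,[(np.round(x["uv"],1).tolist(),round(x["confidence"],2)) for x in finder.pinpoint(t,c)][:5])
E
```

```text
pics
{'time': np.float64(0.0), 'joint_positions': array([-1.304,  0.343,  1.525, -0.   ,  1.275, -0.146]), 'dq': array([ 0.   , -0.   , -0.   ,  0.001,  0.001,  0.   ]), 'tau': array([  0.   , -43.125, -24.422,   0.072,   0.056,  -0.   ]), 'tool_pos': array([ 210.516, -480.481,  226.035]), 'tcp_rot': array([-3.14 , -0.   ,  0.413]), 'contact_force': array([ 0.096, -0.363,  0.474]), 'moment': array([-0.056, -0.007,  0.004]), 'finger_force': np.float64(0.0), 'grip_width': np.float64(91.837)}
side {'fx': 487.6850082966205, 'fy': 487.6850082966205, 'cx': 323.7949942389494, 'cy': 206.6594367093204, 'world_from_camera': array([[   0.99,   -0.1 ,    0.07,  486.01],
       [  -0.12,   -0.73,    0.67, -583.29],
       [  -0.01,   -0.67,   -0.74,  734.77],
       [   0.  ,    0.  ,    0.  ,    1.  ]])}
side jar_a [([328.5, 294.0], 0.94), ([311.8, 154.9], 0.93), ([345.1, 156.8], 0.88), ([323.9, 360.8], 0.58)]
side jar_c [([328.5, 294.0], 0.94), ([311.8, 154.9], 0.93), ([345.1, 156.8], 0.88), ([323.9, 360.8], 0.58)]
side rack [([343.2, 188.9], 0.62), ([328.5, 339.7], 0.6)]
side crate [([322.3, 1
[... 504 characters left out ...]
-1.  ,  -0.01,   0.02,  -5.26],
       [ -0.02,  -0.13,  -0.99, 959.99],
       [  0.  ,   0.  ,   0.  ,   1.  ]])}
top jar_a [([228.6, 159.3], 0.8), ([408.6, 197.3], 0.79), ([219.3, 196.2], 0.73), ([464.2, 207.7], 0.61)]
top jar_c [([228.6, 159.3], 0.8), ([408.6, 197.3], 0.79), ([219.3, 196.2], 0.73), ([464.2, 207.7], 0.61)]
top rack [([432.0, 206.8], 0.95)]
top crate [([243.8, 183.5], 0.76)]
top cell0 [([261.6, 206.8], 0.92), ([267.0, 168.4], 0.59)]
top cell1 [([261.6, 206.8], 0.92), ([267.0, 168.4], 0.59)]
top cell2 [([261.6, 206.8], 0.92), ([267.0, 168.4], 0.59)]
top cell3 [([261.6, 206.8], 0.92), ([267.0, 168.4], 0.59)]
top oil [([317.0, 128.8], 0.69)]
top timer [([329.3, 269.8], 0.72)]
```

View pics/top0.png

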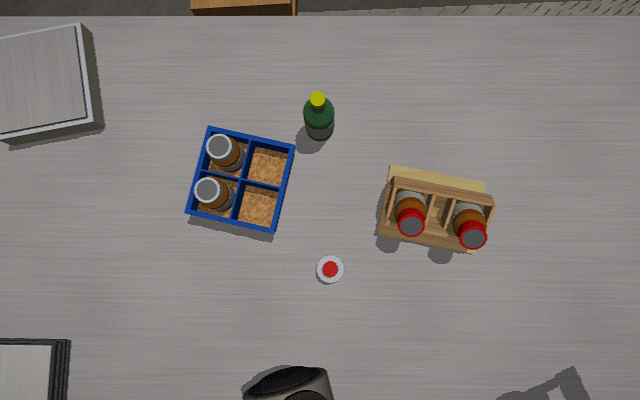

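View pics/side0.png

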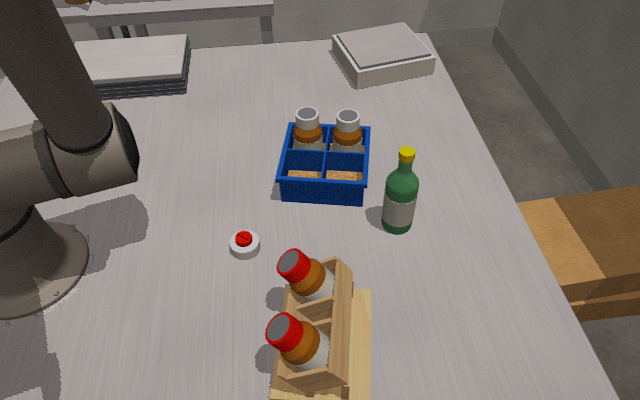

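```bash
python3 - <<'E'
from h import *
np.set_printoptions(precision=1,suppress=True)
for n,s,t in [("cellL",(344.6,186.9),(261.6,206.8)),("cellL2",(304,185.6),(261.6,206.8)),("cellx",(344.6,186.9),(267,168.4)),("jar",(328.5,294),(408.6,197.3)),("jarR",(323.9,360.8),(464.2,207.7)),("white",(345.1,156.8),(228.6,159.3)),("white2",(311.8,154.9),(219.3,196.2)),("rack",(328.5,339.7),(432,206.8)),("crate",(322.3,178.2),(243.8,183.5)),("timer",(246,248.6),(329.3,269.8))]:
    print(n,*tri([ray("side",s),ray("top",t)]), 'z0:',plane(ray("top",t),0))
E
```

```text
cellL [567.  134.8  -4.1] [42.681840636937004, 42.68184063693682] z0: [523.8 137.    0. ]
cellL2 [523.4 135.4  10.8] [0.6526388975350501, 0.6526388975349674] z0: [523.8 137.    0. ]
cellx [606.7 127.2   3.7] [1.9563019176942469, 1.9563019176943839] z0: [605.4 127.6   0. ]
jar [ 538.5 -160.1   55.9] [0.5044404273147736, 0.504440427314794] z0: [ 546.  -169.7    0. ]
jarR [ 518.4 -269.6   51.1] [1.317596829774013, 1.3175968297741152] z0: [ 525.1 -284.3    0. ]
white [621.2 206.   17.1] [0.15110973706894215, 0.15110973706903694] z0: [624.6 209.8   0. ]
white2 [546.7 223.1  15.4] [3.0588972410828634, 3.0588972410828243] z0: [545.5 226.6   0. ]
rack [ 528.1 -215.9    8.4] [2.584512834149573, 2.5845128341494705] z0: [ 526.4 -217.9    0. ]
crate [571.  178.1 -13.6] [3.8448499785357546, 3.844849978535881] z0: [572.8 175.8   0. ]
timer [397.4  -5.2  -2. ] [2.4028514594365267, 2.402851459436614] z0: [395.1  -5.5   0. ]
```

The top view shows the crate with white jars in its left column (near 222,150 and 212,192), empty cork cells at (267,168) and (261,207), red caps at (411,222) and (472,236), oil at (318,120) and timer at (330,269). The side view agrees with this. Next I refine by silhouette fits.

```bash
cat > fit.py <<'E'
from h import *
from scipy.optimize import minimize
S=4
def hullmask(cam,P,cal):
    uv=np.array([proj(cam,p,cal) for p in P]); h=cv2.convexHull((uv*S+S/2).astype(np.float32))
    m=np.zeros((400*S,640*S),np.uint8); cv2.fillConvexPoly(m,np.round(h).astype(np.int32),1); return m
def tgt(mask):
    pts=np.argwhere(mask)[:,::-1]; q=np.concatenate([(pts+o)*S for o in([0,0],[0,1],[1,0],[1,1])]).astype(np.int32)
    m=np.zeros((400*S,640*S),np.uint8); cv2.fillConvexPoly(m,cv2.convexHull(q),1); return m
def comp(mask,uv):
    n,l,st,c=cv2.connectedComponentsWithStats(mask.astype(np.uint8),connectivity=8)
    k=[i for i in range(1,n) if st[i,4]>60]; i=min(k,key=lambda i:np.hypot(*(c[i]-uv))); return l==i
def cyl(p,ax,r,h0,h1):
    ax=ax/np.linalg.norm(ax); u=np.cross(ax,[0,1,0]);u/=np.linalg.norm(u);v=np.cross(ax,u); t=np.linspace(0,2*np.pi,48,False)
    ring=r*(np.outer(np.cos(t),u)+np.outer(np.sin(t),v)); return np.concatenate([p+ax*h+ring for h in(h0,h1)])
def fit(model,x0,tg,cals,step):
    f=lambda x:sum(int(np.count_nonzero(hullmask(c,model(x),cals[c])!=m)) for c,m in tg.items())
    sim=np.array([x0]+[np.array(x0)+np.eye(len(x0))[i]*step[i] for i in range(len(x0))])
    r=minimize(f,x0,method='Nelder-Mead',options=dict(initial_simplex=sim,xatol=.02,fatol=2,maxiter=250)); return r.x,r.fun/sum(m.sum() for m in tg.values())
E
cat > m1.py <<'E'
from fit import *
np.set_printoptions(precision=2,suppress=True)
im={c:cv2.imread(f"pics/{c}0.png").astype(int) for c in("side","top")}; cals={c:optics.get_calibration(c) for c in im}
red={c:(i[...,2]>110)&(i[...,1]<60)&(i[...,0]<60) for c,i in im.items()}
blue={c:(i[...,0]>60)&(i[...,0]>i[...,2]*1.8)&(i[...,0]>i[...,1]*1.3) for c,i in im.items()}
for n,x0,s,t in(("jar1",[538,-160,56],(293,265),(411,222)),("jar2",[518,-269,51],(284,331),(472,236))):
    tg={"side":tgt(comp(red["side"],s)),"top":tgt(comp(red["top"],t))}
    ax=lambda a:np.array([-np.sin(.6)*np.cos(a),-np.sin(.6)*np.sin(a),np.cos(.6)])
    x,e=fit(lambda x:cyl(np.array(x[:3]),ax(x[3]),24,84,110),x0+[-.18],tg,cals,[4,4,4,.1]); print(n,x,e,"cap97",x[:3]+97*ax(x[3]))
tg={c:tgt(comp(blue[c],p)) for c,p in(("side",(323,170)),("top",(243,180)))}
def box(x):
    r=R.from_euler('z',x[2]*.01).as_matrix(); return [r@[a*90,b*90,z]+[x[0],x[1],0] for a in(-1,1) for b in(-1,1) for z in(0,70)]
x,e=fit(box,[572,173,-15],tg,cals,[5,5,5]); print("crate",x,e)
for a in(-1,1):
    for b in(-1,1): print(a,b,R.from_euler('z',x[2]*.01).apply([a*41,b*41,0])[:2]+x[:2])
print("oil",plane(ray("top",(317,128.8)),0),plane(ray("side",(398,225)),0))
E
python3 m1.py
```

```text
jar1 [ 540.03 -158.31   51.56   -0.15] 0.0997861138532412 cap97 [ 485.87 -150.16  131.62]
jar2 [ 518.43 -267.72   51.29   -0.18] 0.08578195798434711 cap97 [ 464.55 -257.89  131.35]
crate [574.04 175.8  -21.5 ] 0.034007038952578436
-1 -1 [525.24 144.49]
-1 1 [542.73 224.61]
1 -1 [605.35 127.  ]
1 1 [622.84 207.11]
oil [691.84  22.85   0.  ] [697.68  13.63   0.  ]
```

```bash
cat >> h.py <<'E'
a=-.19; AX=np.array([-np.sin(.6)*np.cos(a),-np.sin(.6)*np.sin(a),np.cos(.6)])
_y=np.array([-np.sin(a),np.cos(a),0]); RG=R.from_matrix(np.stack([np.cross(_y,-AX),_y,-AX],1))
J1=np.array([540,-158.3,51.5]); J2=np.array([518.4,-267.7,51.3])
RP=R.from_euler('xyz',[np.pi,0,-.215-np.pi/4+np.pi])
CA=np.array([605.3,127,0]); CB=np.array([525.2,144.5,0])
def st():
    o=get_obs(); print(round(o["time"],2),np.round(o["tool_pos"],1),np.round(o["joint_positions"],2),"F",np.round(o["contact_force"],1),"w",round(o["grip_width"],1),round(o["finger_force"],1))
E
python3 - <<'E'
from h import *
print(J2+190*AX, RG.as_euler('xyz')); print(*delta(J2+190*AX,RG)); d,r=delta(J2+190*AX,RG); print(np.linalg.norm(r)*360)
E
```

```text
[ 413.04855296 -247.43882682  208.11376683] [-3.14159265  0.6         2.95159265]
[ 2.3255 -1.1054  0.1551] [-0.1202 -0.0374 -0.3886]
147.05317438260215
```

Emit:
{"name": "send_rows", "arguments": {"offset": [[0.9,-0.43,-0.1],[0.9,-0.43,-0.1],[0.9,-0.43,-0.1],[0.9,-0.43,-0.1],[0.9,-0.43,-0.1],[0.9,-0.43,-0.1]], "delta_rot": [[-0.05,-0.015,-0.17],[-0.05,-0.015,-0.17],[-0.05,-0.015,-0.17],[-0.05,-0.015,-0.17],[-0.05,-0.015,-0.17],[-0.05,-0.015,-0.17]], "grip": 1}}

```text
time: 1.85
tool_pos: [289.0, -390.0, 238.9]
tcp_rot: [2.927, 0.231, 1.471]
contact_force: [-0.0, 0.3, -0.2]
grip_width: 91.8
finger_force: 0.0
```

```bash
python3 - <<'E'
from h import *
st(); print(*delta(J2+190*AX,RG))
E
```

```text
1.85 [ 289.  -390.   238.9] [-1.14  0.09  1.87  0.09  0.88 -1.11] F [-0.   0.3 -0.2] w 91.8 0.0
[1.3095 0.8991 0.1507] [-0.067  -0.0238 -0.2183]
```

Emit:
{"name": "send_rows", "arguments": {"offset": [[0.98,0.67,0.05],[0.98,0.67,0.05],[0.98,0.67,0.05],[0.98,0.67,0.05],[0.98,0.67,0.05],[0.98,0.67,0.05],[0.98,0.67,0.05],[0.98,0.67,0.05]], "delta_rot": [[-0.067,-0.0238,-0.2183],[-0.067,-0.0238,-0.2183],[-0.067,-0.0238,-0.2183],[-0.067,-0.0238,-0.2183],[-0.067,-0.0238,-0.2183],[-0.067,-0.0238,-0.2183],[-0.067,-0.0238,-0.2183],[-0.067,-0.0238,-0.2183]]}}

```text
time: 2.85
tool_pos: [380.5, -282.1, 223.1]
tcp_rot: [3.107, 0.587, 2.841]
contact_force: [-0.7, 0.2, 0.1]
grip_width: 91.6
finger_force: 0.0
```

```bash
python3 - <<'E'
from h import *
st(); print(*delta(J2+150*AX,RG))
E
```

```text
2.85 [ 380.5 -282.1  223.1] [-1.1   0.02  2.11  0.69  0.72 -2.84] F [-0.7  0.2  0.1] w 91.6 0.0
[-0.0785  0.358   0.5457] [-0.0043 -0.0018 -0.0146]
```

Emit:
{"name": "send_rows", "arguments": {"offset": [[-0.04,0.2,0.1],[-0.0785,0.358,0.25],[-0.0785,0.358,0.4],[-0.0785,0.358,0.4],[-0.0785,0.358,0.4]], "delta_rot": [[0,0,0],[-0.0043,-0.0018,-0.0146],[-0.0043,-0.0018,-0.0146],[-0.0043,-0.0018,-0.0146],[-0.0043,-0.0018,-0.0146]]}}

```text
time: 3.48
tool_pos: [425.8, -249.8, 189.8]
tcp_rot: [3.139, 0.599, 2.945]
contact_force: [0.7, 0.4, 0.2]
grip_width: 92.1
finger_force: 0.0
```

```bash
cat > m2.py <<'E'
import sys
from fit import *
np.set_printoptions(precision=2,suppress=True)
tag=sys.argv[1]; J=J2 if sys.argv[2]=="2" else J1
st(); cal=optics.get_calibration("wrist"); im=optics.capture("wrist"); v=im[:,:,::-1].copy()
cap=np.array([proj("wrist",p,cal) for p in cyl(J,AX,24,84,110)])
b=im.astype(int); red=(b[...,0]>110)&(b[...,1]<60)&(b[...,2]<60)
print("cap pred uv",cap.mean(0),"J bottom",proj("wrist",J,cal))
print([(np.round(x["box"],0),round(x["confidence"],2)) for x in finder.boxes_of("jar_a","wrist")])
try:
    c=comp(red,cap.mean(0)); tg={"wrist":tgt(c)}; w=R.from_matrix(np.array([RG.apply([1,0,0]),RG.apply([0,1,0]),-AX]).T)
    x,e=fit(lambda x:cyl(J+w.apply([x[0],x[1],x[2]]),AX,24,84,110),[0,0,0],tg,{"wrist":cal},[3,3,3]); print("offset along tool x,y,axis",x,e)
except Exception as ex: print(ex)
for q in cap[::4]: cv2.circle(v,tuple(int(k) for k in q),2,(0,255,0),-1)
cv2.imwrite(f"pics/{tag}.png",v)
print("to grasp",*delta(J+78*AX,RG))
E
python3 m2.py w1 2
```

```text
3.48 [ 425.8 -249.8  189.8] [-0.95  0.11  2.14  0.78  0.58 -2.92] F [0.7 0.4 0.2] w 92.1 0.0
cap pred uv [319.39 208.5 ] J bottom [319.48 184.24]
[(array([395., 164., 481., 240.]), 0.76), (array([289., 167., 351., 236.]), 0.65)]
offset along tool x,y,axis [-4.55  0.24 16.12] 0.08245992219827052
to grasp [0.   0.   0.75] [-0. -0. -0.]
```

View pics/w1.png

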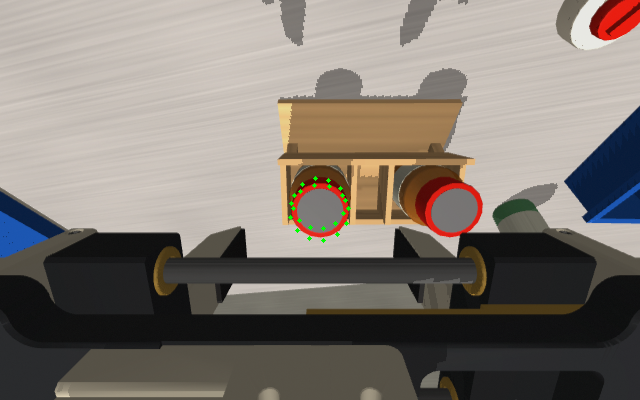

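The wrist view shows both red caps, the near one at (320,210). It is centred between the fingers and the predicted ring lies within 3 px. I'll go closer and check again.

Emit:
{"name": "send_rows", "arguments": {"offset": [[0,0,0.2],[0,0,0.4],[0,0,0.45],[0,0,0.45]], "delta_rot": [[0,0,0],[0,0,0],[0,0,0],[0,0,0]]}}

```text
time: 4.08
tool_pos: [455.7, -255.5, 145.1]
tcp_rot: [3.139, 0.599, 2.945]
contact_force: [-0.4, -0.9, 0.2]
grip_width: 91.7
finger_force: 0.0
```

```bash
python3 m2.py w2 2
```

```text
4.08 [ 455.7 -255.5  145.1] [-0.89  0.24  2.14  0.95  0.46 -3.07] F [-0.4 -0.9  0.2] w 91.7 0.0
cap pred uv [319.23 232.97] J bottom [319.35 196.06]
[(array([280., 178., 361., 255.]), 0.77)]
offset along tool x,y,axis [-9.43  0.11 27.32] 0.24590876680405557
to grasp [0.  0.  0.3] [-0. -0. -0.]
```

View pics/w2.png

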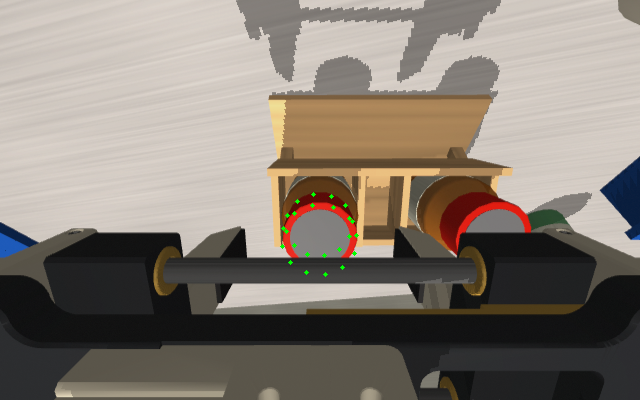

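The second wrist view puts the cap at (320,235). The predicted outline matches it, including the shaded rim, so the fit holds. Joint 6 is near its limit, so I turn 25° about the jar's axis, which is harmless on a round cap, and then go down.

Emit:
{"name": "send_rows", "arguments": {"offset": [[0,0,0],[0,0,0],[0,0,0],[0,0,0.1],[0,0,0.2],[0,0,0.3],[0,0,0.3],[0,0,0.3]], "delta_rot": [[0,0,0.025],[0,0,0.05],[0,0,0.07],[0,0,0.07],[0,0,0.07],[0,0,0.07],[0,0,0.07],[0,0,0.07]]}}

```text
time: 5.18
tool_pos: [475.6, -259.5, 115.8]
tcp_rot: [2.857, 0.535, 2.427]
contact_force: [0.3, -0.7, -0.7]
grip_width: 92.1
finger_force: 0.0
```

```bash
python3 -c "
from h import *
st(); print(*delta(J2+78*AX,RG))"
```

```text
5.17 [ 475.6 -259.5  115.8] [-0.85  0.33  2.13  1.1   0.4  -2.76] F [ 0.3 -0.7 -0.7] w 92.1 0.0
[ 0.0037 -0.0011 -0.0015] [-0.0003 -0.     -0.0709]
```

Emit:
{"name": "send_rows", "arguments": {"offset": [[0,0,0],[0,0,0],[0,0,0],[0,0,0],[0,0,0],[0,0,0]], "delta_rot": [[0,0,0],[0,0,0],[0,0,0],[0,0,0],[0,0,0],[0,0,0]], "grip": 0.35}}

```text
time: 5.92
tool_pos: [475.6, -259.5, 115.0]
tcp_rot: [2.857, 0.534, 2.427]
contact_force: [-0.8, -0.9, 0.3]
grip_width: 47.5
finger_force: 29.8
```

Emit:
{"name": "send_rows", "arguments": {"offset": [[0,0,-0.04],[0,0,-0.12],[0,0,-0.24],[0,0,-0.36],[0,0,-0.48],[0,0,-0.6],[0,0,-0.72],[0,0,-0.72]], "delta_rot": [[0,0,0],[0,0,0],[0,0,0],[0,0,0],[0,0,0],[0,0,0],[0,0,0],[0,0,0]], "grip": 0}}

```text
time: 6.92
tool_pos: [427.5, -250.0, 186.9]
tcp_rot: [2.858, 0.535, 2.428]
contact_force: [0.7, -0.4, -2.2]
grip_width: 47.3
finger_force: 29.8
```

```bash
python3 -c "
from h import *
st()
p,r=cur()
T=np.array([400,-150,300.]); print(*delta(T,RP))
print(*delta(CA+[0,0,78+85],RP,T,RP),RP.as_euler('xyz'))"
```

```text
6.92 [ 427.5 -250.   186.9] [-0.94  0.11  2.14  0.79  0.57 -2.49] F [ 0.7 -0.4 -2.2] w 47.3 29.8
[ 0.1386  0.7907 -0.9958] [0.056  0.0778 0.0563]
[1.0191 2.6864 1.1417] [0. 0. 0.] [3.14159265 0.         2.14119449]
```

Emit:
{"name": "send_rows", "arguments": {"offset": [[0,0,-0.15],[0,0,-0.35],[0.03,0.1,-0.55],[0.06,0.3,-0.7],[0.1,0.5,-0.85],[0.12,0.7,-0.95],[0.1386,0.79,-0.9958],[0.1386,0.79,-0.9958]], "delta_rot": [[0,0,0],[0,0,0],[0.01,0.015,0.01],[0.023,0.031,0.023],[0.034,0.047,0.034],[0.045,0.062,0.045],[0.056,0.0778,0.0563],[0.056,0.0778,0.0563]]}}

```text
time: 7.92
tool_pos: [402.2, -149.6, 299.1]
tcp_rot: [3.141, -0.002, 2.145]
contact_force: [-0.6, -1.2, -3.2]
grip_width: 47.6
finger_force: 30.1
```

```bash
python3 -c "
from h import *
st()
T=CA+[0,0,200.]; p,r=cur(); print(*delta((p+T)/2,RP)); print(*delta(T,RP))"
```

```text
7.92 [ 402.2 -149.6  299.1] [-0.54  0.11  1.63  0.    1.41 -1.11] F [-0.6 -1.2 -3.2] w 47.6 30.1
[0.5071 1.3361 0.4149] [ 0.0001 -0.0003  0.0006]
[1.0141 2.6722 0.8298] [ 0.0001 -0.0003  0.0006]
```

Emit:
{"name": "send_rows", "arguments": {"offset": [[0.1,0.27,0],[0.22,0.6,0],[0.37,0.98,0],[0.37,0.98,0]], "delta_rot": [[0,0,0],[0,0,0],[0,0,0],[0,0,0]]}}

```text
time: 8.43
tool_pos: [476.0, -47.5, 298.0]
tcp_rot: [3.14, -0.003, 2.147]
contact_force: [0.4, -0.0, -2.8]
grip_width: 47.3
finger_force: 30.1
```

Emit:
{"name": "send_rows", "arguments": {"offset": [[0.1,0.27,0],[0.22,0.6,0],[0.37,0.98,0],[0.37,0.98,0]], "delta_rot": [[0,0,0],[0,0,0],[0,0,0],[0,0,0]]}}

```text
time: 8.93
tool_pos: [550.9, 52.5, 298.0]
tcp_rot: [3.141, -0.003, 2.145]
contact_force: [-0.4, -0.5, -2.8]
grip_width: 47.6
finger_force: 30.1
```

```bash
python3 -c "
from h import *
st()
T=CA+[0,0,200.]; print(*delta(T,RP))"
```

```text
8.93 [550.9  52.5 298. ] [-0.04  0.35  1.31  0.    1.48 -0.62] F [-0.4 -0.5 -2.8] w 47.6 30.1
[0.2723 0.7175 0.8181] [ 0.0001 -0.0004  0.0006]
```

Emit:
{"name": "send_rows", "arguments": {"offset": [[0.09,0.24,0.1],[0.18,0.48,0.25],[0.2723,0.7175,0.45],[0.2723,0.7175,0.65],[0.2723,0.7175,0.8],[0.2723,0.7175,0.8],[0.2723,0.7175,0.8]], "delta_rot": [[0,0,0],[0,0,0],[0,0,0],[0,0,0],[0,0,0],[0,0,0],[0,0,0]]}}

```text
time: 9.8
tool_pos: [605.3, 124.5, 204.7]
tcp_rot: [3.14, -0.001, 2.141]
contact_force: [-0.1, 0.3, -3.0]
grip_width: 47.3
finger_force: 30.1
```

```bash
python3 -c "
from h import *
st()
cs={}
def P(cam,v,p,col):
    u=proj(cam,p); cv2.circle(v,tuple(int(round(k)) for k in u),1,col,-1)
p,r=cur(); z=r.apply([0,0,1]); rc=R.from_euler('z',-.215); out=[]
for cam,(x0,y0) in (('top',(170,80)),('side',(240,80))):
    v=optics.capture(cam)[:,:,::-1].copy()
    for t in np.linspace(0,2*np.pi,24): P(cam,v,p+z*78+30*np.array([np.cos(t),np.sin(t),0]),(0,255,255))
    for i in (-1,0,1):
        for j in (-1,0,1): P(cam,v,np.array([574,175.8,70])+rc.apply([i*88,j*88,0]),(0,255,0))
    out.append(cv2.resize(v[y0:y0+170,x0:x0+160],None,fx=2.5,fy=2.5))
cv2.imwrite('pics/p1.png',np.hstack(out))
print(*delta(CA+[0,0,78+30],RP))"
```

```text
9.8 [605.3 124.5 204.7] [ 0.08  0.53  1.29  0.    1.33 -0.49] F [-0.1  0.3 -3. ] w 47.3 30.1
[0.015  0.0053 0.8089] [ 0.0004 -0.     -0.    ]
```

View pics/p1.png

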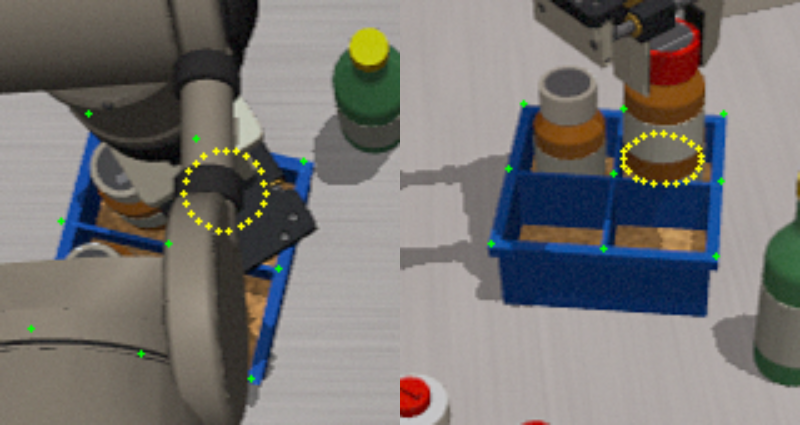

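The pictures show the jar upright in the gripper at about (662,110). Its underside matches the predicted ring at (662,160), and the crate outline matches too. Lowering.

Emit:
{"name": "send_rows", "arguments": {"offset": [[0.015,0.005,0.15],[0.015,0.005,0.35],[0.015,0.005,0.55],[0.015,0.005,0.7],[0.015,0.005,0.78],[0.015,0.005,0.79],[0.015,0.005,0.79]], "delta_rot": [[0,0,0],[0,0,0],[0,0,0],[0,0,0],[0,0,0],[0,0,0],[0,0,0]]}}

```text
time: 10.78
tool_pos: [605.2, 127.6, 110.0]
tcp_rot: [3.14, -0.0, 2.141]
contact_force: [-0.2, 0.6, -3.9]
grip_width: 47.4
finger_force: 30.1
```

Emit:
{"name": "send_rows", "arguments": {"offset": [[0,0,0.01],[0,0,0.02],[0,0,0.02]], "delta_rot": [[0,0,0],[0,0,0],[0,0,0]]}}

```text
time: 11.15
tool_pos: [604.6, 127.6, 106.7]
tcp_rot: [3.141, -0.001, 2.141]
contact_force: [0.0, -0.4, -3.7]
grip_width: 47.7
finger_force: 30.1
```

Emit:
{"name": "send_rows", "arguments": {"offset": [[0,0,0.008],[0,0,0.016],[0,0,0.016]], "delta_rot": [[0,0,0],[0,0,0],[0,0,0]]}}

```text
time: 11.52
tool_pos: [604.6, 127.6, 104.6]
tcp_rot: [3.141, -0.001, 2.141]
contact_force: [0.4, 0.1, -2.7]
grip_width: 47.3
finger_force: 30.1
```

Emit:
{"name": "send_rows", "arguments": {"offset": [[0,0,0.008],[0,0,0.016],[0,0,0.016]], "delta_rot": [[0,0,0],[0,0,0],[0,0,0]]}}

```text
time: 11.9
tool_pos: [604.6, 127.6, 102.7]
tcp_rot: [3.141, -0.001, 2.141]
contact_force: [-0.6, 0.7, -3.6]
grip_width: 47.2
finger_force: 30.1
```

Emit:
{"name": "send_rows", "arguments": {"offset": [[0,0,0.008],[0,0,0.016],[0,0,0.016]], "delta_rot": [[0,0,0],[0,0,0],[0,0,0]]}}

```text
time: 12.28
tool_pos: [604.6, 127.6, 100.8]
tcp_rot: [3.141, -0.001, 2.141]
contact_force: [-0.2, 0.4, -2.0]
grip_width: 47.7
finger_force: 30.1
```

Emit:
{"name": "send_rows", "arguments": {"offset": [[0,0,0.006],[0,0,0.012],[0,0,0.012]], "delta_rot": [[0,0,0],[0,0,0],[0,0,0]]}}

```text
time: 12.65
tool_pos: [604.6, 127.6, 99.4]
tcp_rot: [3.141, -0.001, 2.141]
contact_force: [-0.2, -0.1, -2.6]
grip_width: 47.2
finger_force: 30.1
```

Emit:
{"name": "send_rows", "arguments": {"offset": [[0,0,0.006],[0,0,0.012],[0,0,0.012]], "delta_rot": [[0,0,0],[0,0,0],[0,0,0]]}}

```text
time: 13.02
tool_pos: [604.6, 127.6, 97.9]
tcp_rot: [3.141, -0.001, 2.141]
contact_force: [0.7, 0.2, -3.9]
grip_width: 47.5
finger_force: 30.1
```

Emit:
{"name": "send_rows", "arguments": {"offset": [[0,0,0.006],[0,0,0.012],[0,0,0.012]], "delta_rot": [[0,0,0],[0,0,0],[0,0,0]]}}

```text
time: 13.4
tool_pos: [604.8, 127.5, 97.5]
tcp_rot: [3.14, -0.001, 2.141]
contact_force: [-1.9, -1.4, 5.2]
grip_width: 47.5
finger_force: 30.2
```

Contact felt, with the force going from −3 to +5 N. I'll ease back about 0.7 mm, then open partway.

Emit:
{"name": "send_rows", "arguments": {"offset": [[0,0,-0.005],[0,0,-0.005],[0,0,-0.005]], "delta_rot": [[0,0,0],[0,0,0],[0,0,0]]}}

```text
time: 13.78
tool_pos: [604.8, 127.6, 97.5]
tcp_rot: [3.141, -0.001, 2.141]
contact_force: [-1.8, -0.6, 4.8]
grip_width: 47.3
finger_force: 30.2
```

Emit:
{"name": "send_rows", "arguments": {"offset": [[0,0,-0.004],[0,0,-0.004],[0,0,-0.004]], "delta_rot": [[0,0,0],[0,0,0],[0,0,0]]}}

```text
time: 14.15
tool_pos: [604.7, 127.7, 97.5]
tcp_rot: [3.141, -0.001, 2.141]
contact_force: [0.4, -0.1, 1.1]
grip_width: 47.5
finger_force: 30.1
```

Emit:
{"name": "send_rows", "arguments": {"offset": [[0,0,0],[0,0,0],[0,0,0],[0,0,0]], "delta_rot": [[0,0,0],[0,0,0],[0,0,0],[0,0,0]], "grip": 0.8}}

```text
time: 14.65
tool_pos: [604.6, 127.7, 97.6]
tcp_rot: [3.141, -0.001, 2.141]
contact_force: [1.4, 1.3, -0.3]
grip_width: 73.3
finger_force: 0.0
```

Emit:
{"name": "send_rows", "arguments": {"offset": [[0,0,-0.1],[0,0,-0.25],[0,0,-0.5],[0,0,-0.85],[0,0,-1.0],[0,0,-1.0]], "delta_rot": [[0,0,0],[0,0,0],[0,0,0],[0,0,0],[0,0,0],[0,0,0]]}}

```text
time: 15.4
tool_pos: [605.5, 127.6, 220.1]
tcp_rot: [3.137, 0.001, 2.141]
contact_force: [0.3, -0.3, -0.1]
grip_width: 73.6
finger_force: 0.0
```

```bash
python3 -c "
from h import *
st()
RG2=RG*R.from_euler('z',25,degrees=True)
T=np.array([400,-130,300.]); p,r=cur(); print(*delta(T,r)); T2=J1+170*AX; print('then',*delta(T2,RG2,T,r),T2)"
```

```text
15.4 [605.5 127.6 220.1] [ 0.08  0.52  1.26  0.    1.36 -0.49] F [ 0.3 -0.3 -0.1] w 73.6 0.0
[-0.8821 -2.5979 -0.6762] [0. 0. 0.]
then [-0.2764  0.271   0.9031] [-0.0554 -0.0777 -0.0578] [ 445.73817897 -140.17158189  191.80705453]
```

Emit:
{"name": "send_rows", "arguments": {"offset": [[-0.1,-0.3,-0.2],[-0.2,-0.6,-0.4],[-0.33,-0.98,-0.6],[-0.33,-0.98,-0.67],[-0.33,-0.98,-0.67]], "delta_rot": [[0,0,0],[0,0,0],[0,0,0],[0,0,0],[0,0,0]], "grip": 1}}

```text
time: 16.02
tool_pos: [527.3, 30.7, 297.9]
tcp_rot: [3.141, -0.001, 2.141]
contact_force: [-0.5, 0.8, -0.4]
grip_width: 91.5
finger_force: 0.0
```

Emit:
{"name": "send_rows", "arguments": {"offset": [[-0.15,-0.45,0],[-0.33,-0.98,0],[-0.33,-0.98,0],[-0.33,-0.98,0]], "delta_rot": [[0,0,0],[0,0,0],[0,0,0],[0,0,0]]}}

```text
time: 16.52
tool_pos: [449.9, -65.9, 297.1]
tcp_rot: [3.142, -0.003, 2.141]
contact_force: [0.5, 0.6, 0.3]
grip_width: 92.0
finger_force: 0.0
```

```bash
python3 - <<'E'
from h import *
st()
RG2=RG*R.from_euler('z',25,degrees=True); print(*delta(J1+170*AX,RG2))
v=[]
for c,(x0,y0) in (("top",(170,80)),("side",(240,80))):
    im=optics.capture(c)[:,:,::-1]; cv2.imwrite(f"pics/{c}1.png",im); v.append(cv2.resize(im[y0:y0+170,x0:x0+160],None,fx=2.5,fy=2.5))
cv2.imwrite("pics/p2.png",np.hstack(v))
E
```

```text
16.52 [449.9 -65.9 297.1] [-0.32  0.16  1.57  0.    1.41 -0.89] F [0.5 0.6 0.3] w 92.0 0.0
[-0.5047 -0.3638  0.8761] [-0.056  -0.0784 -0.0578]
```

View pics/p2.png

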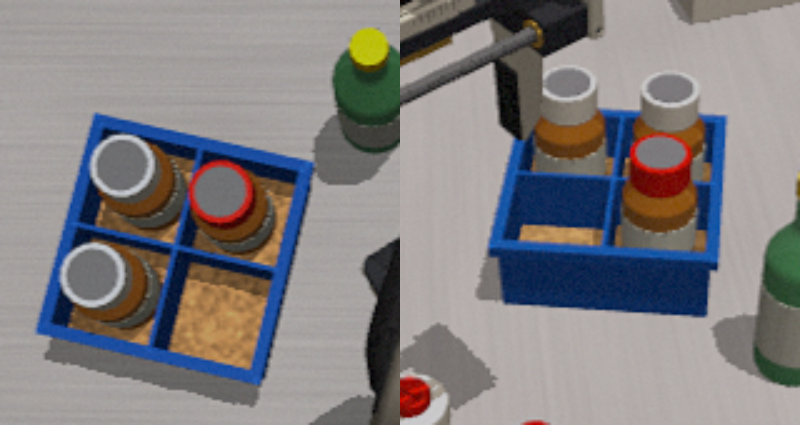

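The first jar stands upright in its cell, with its cap at (222,193) in the left crop and clear of all walls. Now the second jar.

Emit:
{"name": "send_rows", "arguments": {"offset": [[-0.12,-0.1,0.05],[-0.25,-0.2,0.2],[-0.38,-0.3,0.4],[-0.5,-0.36,0.6],[-0.505,-0.364,0.8],[-0.505,-0.364,0.876],[-0.505,-0.364,0.876],[-0.505,-0.364,0.876]], "delta_rot": [[-0.014,-0.02,-0.0145],[-0.028,-0.039,-0.029],[-0.042,-0.059,-0.043],[-0.056,-0.0784,-0.0578],[-0.056,-0.0784,-0.0578],[-0.056,-0.0784,-0.0578],[-0.056,-0.0784,-0.0578],[-0.056,-0.0784,-0.0578]]}}

```text
time: 17.62
tool_pos: [446.5, -140.5, 193.4]
tcp_rot: [2.86, 0.539, 2.439]
contact_force: [0.5, 0.0, 1.0]
grip_width: 91.4
finger_force: 0.0
```

```bash
sed -i 's/red=(b\[...,0\]>110)/red=(b[...,0]>50)/; s/(b\[...,1\]<60)&(b\[...,2\]<60)/(b[...,1]<.3*b[...,0])\&(b[...,2]<.3*b[...,0])/' m2.py; sed -i 's/delta(J+78\*AX,RG)/delta(J+78*AX,RG*R.from_euler("z",25,degrees=True))/' m2.py; python3 m2.py w3 1
```

```text
17.62 [ 446.5 -140.5  193.4] [-0.64  0.02  2.22  0.65  0.42 -2.13] F [0.5 0.  1. ] w 91.4 0.0
cap pred uv [319.1  206.06] J bottom [319.06 182.48]
[(array([534.,  53., 640., 135.]), 0.77), (array([292., 157., 346., 234.]), 0.65), (array([616.,  27., 640.,  84.]), 0.63)]
offset along tool x,y,axis [ 1.87 -1.52  3.82] 0.015000116460531525
to grasp [ 0.02 -0.    0.78] [0. 0. 0.]
```

View pics/w3.png

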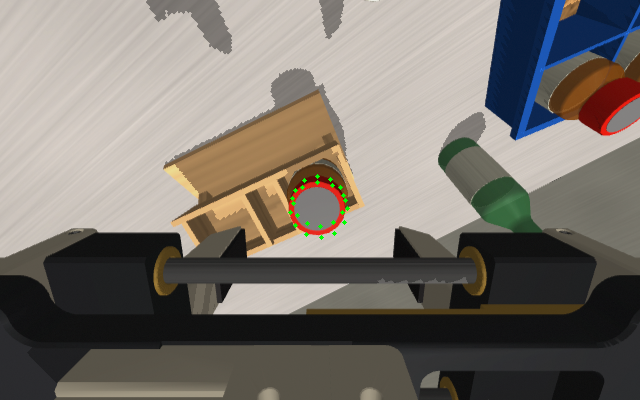

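The wrist view shows the remaining red cap at (318,207), and the fit agrees within about 2 mm across the tool. The extrapolated joint 5 would fall below its limit at full depth. So I tilt the tool 0.18 rad about the closing axis, grip a little higher, and undo the tilt when placing.

```bash
cat >> h.py <<'E'
RT=RG*R.from_euler('z',25,degrees=True)*R.from_euler('y',.18)
JJ=J1+RG.apply([1,-1,1]); GT=JJ+101*AX+19*RT.apply([0,0,1])
_ex=np.cross(AX,[0,0,1]);_ex/=np.linalg.norm(_ex)
UP=R.from_rotvec(_ex*.6)
RP2=R.from_euler('z',0)*UP*RT
_x=RP2.apply([0,1,0]); RP2=R.from_euler('z',np.arctan2(*RP.apply([0,1,0])[1::-1])-np.arctan2(_x[1],_x[0]))*RP2
E
python3 - <<'E'
from h import *
print(UP.apply(AX), RP2.as_euler('xyz'), (RP2*RT.inv()).apply(AX))
print("pre",*delta(GT-70*RT.apply([0,0,1]),RT))
E
```

```text
[-8.80598401e-17  2.38652899e-18  1.00000000e+00] [ 3.14159265 -0.18        2.14119449] [ 1.86030638e-16 -6.70877073e-17  1.00000000e+00]
pre [-0.0586 -0.0144  0.1745] [0.0001 0.0291 0.0003]
```

Emit:
{"name": "send_rows", "arguments": {"offset": [[-0.03,-0.007,0.0],[-0.06,-0.0144,0.1],[-0.06,-0.0144,0.1745],[-0.06,-0.0144,0.1745],[-0.06,-0.0144,0.1745]], "delta_rot": [[0,0.015,0],[0,0.029,0],[0,0.029,0],[0,0.029,0],[0,0.029,0]]}}

```text
time: 18.35
tool_pos: [460.3, -147.7, 178.5]
tcp_rot: [2.884, 0.363, 2.491]
contact_force: [0.8, -0.8, -0.7]
grip_width: 91.9
finger_force: 0.0
```

```bash
python3 -c "
from h import *
st(); print(*delta(GT,RT))"
```

```text
18.35 [ 460.3 -147.7  178.5] [-0.64  0.13  2.06  0.44  0.63 -1.93] F [ 0.8 -0.8 -0.7] w 91.9 0.0
[-0.0153  0.0047  0.5802] [ 0.     -0.0002  0.0001]
```

Emit:
{"name": "send_rows", "arguments": {"offset": [[-0.005,0.002,0.15],[-0.012,0.004,0.35],[-0.015,0.0047,0.5],[-0.015,0.0047,0.58],[-0.015,0.0047,0.58],[-0.015,0.0047,0.58]], "delta_rot": [[0,0,0],[0,0,0],[0,0,0],[0,0,0],[0,0,0],[0,0,0]]}}

```text
time: 19.1
tool_pos: [492.3, -149.4, 117.2]
tcp_rot: [2.884, 0.364, 2.491]
contact_force: [-0.8, -0.8, 0.7]
grip_width: 91.9
finger_force: 0.0
```

```bash
python3 -c "
from h import *
st(); print(*delta(GT,RT))"
```

```text
19.1 [ 492.3 -149.4  117.2] [-0.59  0.29  2.07  0.56  0.46 -2.02] F [-0.8 -0.8  0.7] w 91.9 0.0
[0.0105 0.0013 0.0043] [0.     0.     0.0001]
```

Emit:
{"name": "send_rows", "arguments": {"offset": [[0,0,0],[0,0,0],[0,0,0],[0,0,0],[0,0,0],[0,0,0]], "delta_rot": [[0,0,0],[0,0,0],[0,0,0],[0,0,0],[0,0,0],[0,0,0]], "grip": 0}}

```text
time: 19.85
tool_pos: [492.3, -149.3, 116.5]
tcp_rot: [2.884, 0.363, 2.491]
contact_force: [-0.8, -1.2, -0.2]
grip_width: 47.4
finger_force: 30.0
```

```bash
python3 -c "
from h import *
st(); p,r=cur(); print(*delta(p+88*AX,r))"
```

```text
19.85 [ 492.3 -149.3  116.5] [-0.59  0.29  2.07  0.56  0.46 -2.02] F [-0.8 -1.2 -0.2] w 47.4 30.0
[ 0.1318 -0.     -0.7214] [0. 0. 0.]
```

Emit:
{"name": "send_rows", "arguments": {"offset": [[0.007,0,-0.04],[0.022,0,-0.12],[0.044,0,-0.24],[0.066,0,-0.36],[0.088,0,-0.48],[0.11,0,-0.6],[0.132,0,-0.72],[0.132,0,-0.72]], "delta_rot": [[0,0,0],[0,0,0],[0,0,0],[0,0,0],[0,0,0],[0,0,0],[0,0,0],[0,0,0]]}}

```text
time: 20.85
tool_pos: [443.4, -140.1, 190.1]
tcp_rot: [2.884, 0.365, 2.491]
contact_force: [1.6, -0.1, -2.8]
grip_width: 47.4
finger_force: 30.0
```

```bash
python3 -c "
from h import *
st(); T=np.array([410,-80,300.]); print(*delta(T,RP2))
B=19*RP2.apply([0,0,1]); print('grasp->tcp',B, 'tcp over cell', CB+B)"
```

```text
20.85 [ 443.4 -140.1  190.1] [-0.65  0.08  2.09  0.43  0.66 -1.92] F [ 1.6 -0.1 -2.8] w 47.4 30.0
[ 0.1636  0.4884 -0.9495] [0.0448 0.0782 0.0669]
grasp->tcp [ -1.83673192   2.86304718 -18.69303016] tcp over cell [523.36326808 147.36304718 -18.69303016]
```

Emit:
{"name": "send_rows", "arguments": {"offset": [[0.01,0.01,-0.15],[0.03,0.05,-0.35],[0.06,0.15,-0.55],[0.09,0.25,-0.7],[0.12,0.36,-0.85],[0.15,0.45,-0.93],[0.1636,0.4884,-0.9495],[0.1636,0.4884,-0.9495]], "delta_rot": [[0,0,0],[0.005,0.008,0.007],[0.012,0.02,0.017],[0.02,0.036,0.03],[0.03,0.052,0.044],[0.039,0.068,0.058],[0.0448,0.0782,0.0669],[0.0448,0.0782,0.0669]]}}

```text
time: 21.85
tool_pos: [411.3, -80.1, 298.1]
tcp_rot: [-3.141, -0.182, 2.143]
contact_force: [0.3, 0.1, -3.9]
grip_width: 47.0
finger_force: 30.0
```

```bash
python3 -c "
from h import *
st(); T=CB+19*RP2.apply([0,0,1])+[0,0,101+170]; p,r=cur(); print(T,*delta((p+T)/2,RP2)); print(*delta(T,RP2))"
```

```text
21.85 [411.3 -80.1 298.1] [-0.45  0.18  1.57  0.09  1.56 -1.03] F [ 0.3  0.1 -3.9] w 47.0 30.0
[523.36326808 147.36304718 252.30696984] [0.5008 0.9058 0.2859] [-0.0001 -0.0004  0.0002]
[1.0015 1.8116 0.5718] [-0.0001 -0.0004  0.0002]
```

Emit:
{"name": "send_rows", "arguments": {"offset": [[0.12,0.22,0.07],[0.28,0.5,0.16],[0.45,0.8,0.25],[0.5,0.906,0.286],[0.5,0.906,0.286]], "delta_rot": [[0,0,0],[0,0,0],[0,0,0],[0,0,0],[0,0,0]]}}

```text
time: 22.48
tool_pos: [466.3, 33.8, 275.7]
tcp_rot: [-3.141, -0.182, 2.144]
contact_force: [0.3, 0.2, -3.5]
grip_width: 47.3
finger_force: 30.0
```

Emit:
{"name": "send_rows", "arguments": {"offset": [[0.12,0.22,0.07],[0.28,0.5,0.16],[0.45,0.8,0.25],[0.5,0.906,0.286],[0.5,0.906,0.286],[0.5,0.906,0.286]], "delta_rot": [[0,0,0],[0,0,0],[0,0,0],[0,0,0],[0,0,0],[0,0,0]]}}

```text
time: 23.22
tool_pos: [522.6, 145.8, 253.4]
tcp_rot: [-3.141, -0.181, 2.14]
contact_force: [0.4, 0.6, -2.8]
grip_width: 47.7
finger_force: 30.0
```

```bash
python3 - <<'E'
from h import *
st(); p,r=cur(); G=p-19*r.apply([0,0,1]); ax=(r*RT.inv()).apply(AX); b=G-101*ax; print("bottom",b,"axis",ax)
v=optics.capture("side")[:,:,::-1].copy()
pts=[b+30*np.array([np.cos(t),np.sin(t),0]) for t in np.linspace(0,6.28,24)]+[b+ax*110+24*np.array([np.cos(t),np.sin(t),0]) for t in np.linspace(0,6.28,24)]
for q in pts: cv2.circle(v,tuple(int(round(k)) for k in proj("side",q)),1,(0,255,255),-1)
cv2.imwrite("pics/p3.png",cv2.resize(v[30:230,220:420],None,fx=2.5,fy=2.5))
print(*delta(CB+19*RP2.apply([0,0,1])+[0,0,101+30],RP2))
E
```

```text
23.23 [522.6 145.8 253.4] [ 0.04  0.4   1.38  0.16  1.46 -0.56] F [ 0.4  0.6 -2.8] w 47.7 30.0
bottom [524.30155417 143.01195977 171.08089247] axis [ 1.29686073e-03 -5.55454355e-04  9.99999005e-01]
[-0.205   0.0125  1.1588] [-0.     -0.0002 -0.0002]
```

View pics/p3.png

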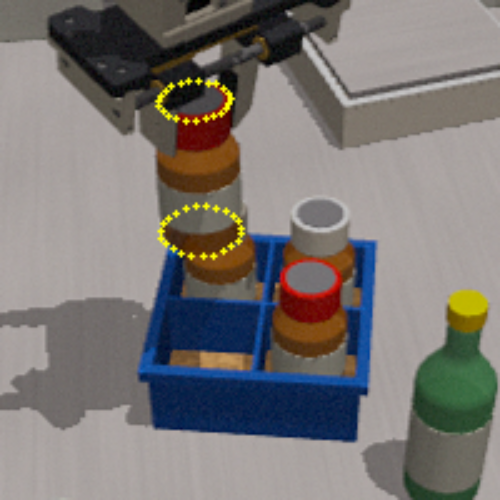

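The carried jar is upright at (202,170), its underside ring at (202,230) as predicted. Below it is the empty cell (210,335). Lowering.

Emit:
{"name": "send_rows", "arguments": {"offset": [[-0.03,0.01,0.17],[-0.07,0.012,0.4],[-0.11,0.012,0.6],[-0.14,0.012,0.8],[-0.14,0.012,0.8]], "delta_rot": [[0,0,0],[0,0,0],[0,0,0],[0,0,0],[0,0,0]]}}

```text
time: 23.9
tool_pos: [522.4, 147.7, 154.6]
tcp_rot: [-3.138, -0.183, 2.14]
contact_force: [-0.5, 0.4, -2.9]
grip_width: 47.3
finger_force: 30.0
```

```bash
python3 -c "
from h import *
st(); print(*delta(CB+19*RP2.apply([0,0,1])+[0,0,101+28],RP2)); p,r=cur(); print(delta(p-[0,0,2],r))"
```

```text
23.9 [522.4 147.7 154.6] [ 0.04  0.48  1.53  0.17  1.23 -0.59] F [-0.5  0.4 -2.9] w 47.3 30.0
[-0.0743  0.0069  0.3615] [-0.0006 -0.0005 -0.0002]
(array([-0.003 ,  0.0001,  0.0164]), array([0., 0., 0.]))
```

Emit:
{"name": "send_rows", "arguments": {"offset": [[-0.022,0.003,0.12],[-0.05,0.006,0.26],[-0.07,0.007,0.345],[-0.0743,0.007,0.36],[-0.0743,0.007,0.36]], "delta_rot": [[0,0,0],[0,0,0],[0,0,0],[0,0,0],[0,0,0]]}}

```text
time: 24.52
tool_pos: [525.0, 148.4, 111.9]
tcp_rot: [3.142, -0.181, 2.142]
contact_force: [-0.2, 0.1, -3.3]
grip_width: 47.2
finger_force: 30.0
```

Emit:
{"name": "send_rows", "arguments": {"offset": [[-0.0015,0,0.008],[-0.003,0,0.0164],[-0.003,0,0.0164]], "delta_rot": [[0,0,0],[0,0,0],[0,0,0]]}}

```text
time: 24.9
tool_pos: [524.7, 148.4, 109.6]
tcp_rot: [-3.141, -0.182, 2.142]
contact_force: [0.6, -0.1, -2.8]
grip_width: 47.1
finger_force: 30.0
```

Emit:
{"name": "send_rows", "arguments": {"offset": [[-0.0015,0,0.008],[-0.003,0,0.0164],[-0.003,0,0.0164]], "delta_rot": [[0,0,0],[0,0,0],[0,0,0]]}}

```text
time: 25.28
tool_pos: [524.6, 148.4, 107.4]
tcp_rot: [-3.141, -0.182, 2.141]
contact_force: [0.4, -0.3, -3.0]
grip_width: 47.6
finger_force: 30.0
```

Emit:
{"name": "send_rows", "arguments": {"offset": [[-0.0015,0,0.008],[-0.003,0,0.0164],[-0.003,0,0.0164]], "delta_rot": [[0,0,0],[0,0,0],[0,0,0]]}}

```text
time: 25.65
tool_pos: [524.6, 148.4, 105.4]
tcp_rot: [-3.141, -0.182, 2.141]
contact_force: [0.1, 0.3, -3.6]
grip_width: 46.9
finger_force: 30.0
```

Emit:
{"name": "send_rows", "arguments": {"offset": [[-0.0012,0,0.006],[-0.0022,0,0.012],[-0.0022,0,0.012]], "delta_rot": [[0,0,0],[0,0,0],[0,0,0]]}}

```text
time: 26.02
tool_pos: [524.6, 148.4, 104.0]
tcp_rot: [-3.141, -0.182, 2.141]
contact_force: [0.1, 0.7, -3.5]
grip_width: 47.7
finger_force: 30.0
```

Emit:
{"name": "send_rows", "arguments": {"offset": [[-0.0012,0,0.006],[-0.0022,0,0.012],[-0.0022,0,0.012]], "delta_rot": [[0,0,0],[0,0,0],[0,0,0]]}}

```text
time: 26.4
tool_pos: [524.6, 148.4, 102.5]
tcp_rot: [-3.141, -0.182, 2.142]
contact_force: [-0.6, 0.8, -3.3]
grip_width: 47.7
finger_force: 30.0
```

Emit:
{"name": "send_rows", "arguments": {"offset": [[-0.0012,0,0.006],[-0.0022,0,0.012],[-0.0022,0,0.012]], "delta_rot": [[0,0,0],[0,0,0],[0,0,0]]}}

```text
time: 26.78
tool_pos: [524.6, 148.4, 101.1]
tcp_rot: [-3.141, -0.182, 2.141]
contact_force: [0.3, -0.3, -3.5]
grip_width: 47.4
finger_force: 30.0
```

Emit:
{"name": "send_rows", "arguments": {"offset": [[-0.0012,0,0.006],[-0.0022,0,0.012],[-0.0022,0,0.012]], "delta_rot": [[0,0,0],[0,0,0],[0,0,0]]}}

```text
time: 27.15
tool_pos: [524.6, 148.4, 99.6]
tcp_rot: [-3.141, -0.182, 2.141]
contact_force: [0.2, 1.0, -3.2]
grip_width: 47.5
finger_force: 30.0
```

Emit:
{"name": "send_rows", "arguments": {"offset": [[-0.0012,0,0.006],[-0.0022,0,0.012],[-0.0022,0,0.012]], "delta_rot": [[0,0,0],[0,0,0],[0,0,0]]}}

```text
time: 27.52
tool_pos: [524.6, 148.4, 98.1]
tcp_rot: [-3.141, -0.182, 2.141]
contact_force: [0.5, 0.0, -3.4]
grip_width: 47.8
finger_force: 30.0
```

Emit:
{"name": "send_rows", "arguments": {"offset": [[-0.0012,0,0.006],[-0.0022,0,0.012],[-0.0022,0,0.012]], "delta_rot": [[0,0,0],[0,0,0],[0,0,0]]}}

```text
time: 27.9
tool_pos: [524.6, 148.4, 96.7]
tcp_rot: [-3.141, -0.182, 2.141]
contact_force: [-0.4, -0.5, -3.6]
grip_width: 47.3
finger_force: 30.0
```

Emit:
{"name": "send_rows", "arguments": {"offset": [[-0.0012,0,0.006],[-0.0022,0,0.012],[-0.0022,0,0.012]], "delta_rot": [[0,0,0],[0,0,0],[0,0,0]]}}

```text
time: 28.28
tool_pos: [524.7, 148.3, 95.4]
tcp_rot: [-3.141, -0.182, 2.142]
contact_force: [-0.3, 1.1, -1.2]
grip_width: 47.3
finger_force: 30.0
```

Emit:
{"name": "send_rows", "arguments": {"offset": [[-0.0005,0,0.003],[-0.001,0,0.006],[-0.001,0,0.006]], "delta_rot": [[0,0,0],[0,0,0],[0,0,0]]}}

```text
time: 28.65
tool_pos: [524.8, 148.3, 95.3]
tcp_rot: [-3.141, -0.182, 2.142]
contact_force: [-2.7, -1.6, 4.5]
grip_width: 47.3
finger_force: 30.0
```

Contact again (from −3.4 to +4.5 N). I'll ease back slightly.

Emit:
{"name": "send_rows", "arguments": {"offset": [[0.0005,0,-0.004],[0.0012,0,-0.007],[0.0012,0,-0.007]], "delta_rot": [[0,0,0],[0,0,0],[0,0,0]]}}

```text
time: 29.02
tool_pos: [524.7, 148.4, 95.4]
tcp_rot: [-3.141, -0.182, 2.142]
contact_force: [-0.1, -0.0, 1.1]
grip_width: 47.4
finger_force: 30.0
```

Emit:
{"name": "send_rows", "arguments": {"offset": [[0,0,0],[0,0,0],[0,0,0],[0,0,0]], "delta_rot": [[0,0,0],[0,0,0],[0,0,0],[0,0,0]], "grip": 0.8}}

```text
time: 29.52
tool_pos: [524.7, 148.4, 95.4]
tcp_rot: [-3.141, -0.182, 2.142]
contact_force: [0.5, 0.4, -0.2]
grip_width: 73.0
finger_force: 0.0
```

Emit:
{"name": "send_rows", "arguments": {"offset": [[0,0,-0.1],[0,0,-0.25],[0,0,-0.5],[0,0,-0.85],[0,0,-1.0],[0,0,-1.0]], "delta_rot": [[0,0,0],[0,0,0],[0,0,0],[0,0,0],[0,0,0],[0,0,0]]}}

```text
time: 30.28
tool_pos: [537.4, 129.9, 215.5]
tcp_rot: [3.139, -0.18, 2.142]
contact_force: [0.6, 0.3, 0.2]
grip_width: 73.4
finger_force: 0.0
```

Emit:
{"name": "send_rows", "arguments": {"offset": [[0,-0.2,-0.2],[0,-0.5,-0.3],[0,-0.9,-0.4],[0,-1.0,-0.4],[0,-1.0,-0.4],[0,-1.0,-0.4]], "delta_rot": [[0,0,0],[0,0,0],[0,0,0],[0,0,0],[0,0,0],[0,0,0]]}}

```text
time: 31.02
tool_pos: [440.8, 58.5, 260.1]
tcp_rot: [-3.141, -0.182, 2.142]
contact_force: [-0.1, 0.4, -0.7]
grip_width: 73.3
finger_force: 0.0
```

Emit:
{"name": "send_rows", "arguments": {"offset": [[0,-0.2,0],[0,-0.5,0],[0,-0.9,0],[0,-1.0,0],[0,-1.0,0],[0,-1.0,0]], "delta_rot": [[0,0,0],[0,0,0],[0,0,0],[0,0,0],[0,0,0],[0,0,0]]}}

```text
time: 31.78
tool_pos: [340.3, -6.5, 260.7]
tcp_rot: [-3.141, -0.182, 2.142]
contact_force: [-0.0, -0.4, -0.1]
grip_width: 73.2
finger_force: 0.0
```

```bash
python3 - <<'E'
from h import *
st(); v=[]
for c,(x0,y0) in (("top",(170,80)),("side",(240,80))):
    im=optics.capture(c)[:,:,::-1]; v.append(cv2.resize(im[y0:y0+190,x0:x0+160],None,fx=2.5,fy=2.5))
cv2.imwrite("pics/p4.png",np.hstack(v))
E
```

```text
31.77 [340.3  -6.5 260.7] [-0.35  0.04  1.83  0.11  1.42 -0.95] F [-0.  -0.4 -0.1] w 73.2 0.0
```

View pics/p4.png

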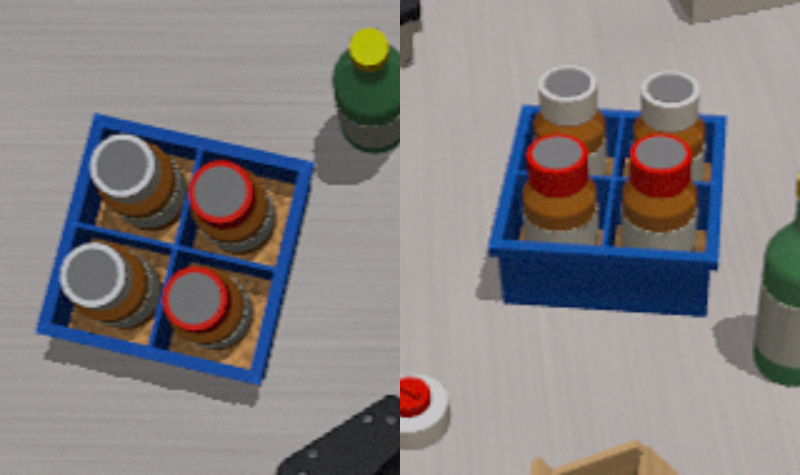

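The picture shows all four cells filled, with the red-capped jars upright at (222,193) and (196,298) in the left crop. The white-capped jars, the oil bottle and the timer have not moved.

```bash
python3 -c "
from h import *
print(ticket.close_job())"
```

```text
the job is handed in; nothing more can be done
None
```

Both red-capped jars now stand upright in the two empty crate cells, each set down at a light touch of about 8 N on its pad; nothing else moved, and the job was handed in at about 32 s.

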